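# Put the low picking bin back in its rack bay

### The job

Two single blue picking bins stand in the middle of the table: take the low one by its slanted front wall and put it back in the empty middle bay of the wooden rack, rear end first, over the front strip and under the board, pressing the sprung backstop in gently (it soon comes to its end: do not ram it) until the bin can be pressed down flat on the floor of the bay, behind the strip, where the backstop holds it. Keep the bin upright so nothing spills, do not knock the rack, let go, and leave the tall bin and everything else where it is.

Things in the scene. Friction and masses are not known exactly. Their poses are not given: they have to be found in the camera images.
- bin: The low blue picking bin, loose, 0.25-0.5 kg, a carton fixed in its rear half. Base 120 (x) by 90 mm (y), 65 mm high at the rear (own x > -30 mm), sides 48 mm further forward. Origin: centre of underside; z up, -x its front. The front wall, 9 mm thick, is upright for 18 mm, then slants outward (to -x) 25 deg from vertical up to its rim. Inside: 82 mm wide, 40 mm free behind the slant
- bin_rim (a point): Middle of the rim of the low bin's slanted front wall, at mid-thickness: 72 mm in front (-x) of the bin's origin, 52 mm above its underside. Axes as the bin's. The wall runs down from here toward (0.42, 0, -0.91) in the bin's frame for 38 mm: pinch it along that line, one finger inside, one under the slant
- rack: Wooden rack fixed on the table, open to its -x side; 308 mm wide (y), x from -95 to +85 mm. Origin on the table. Floor board top at 18 mm. Front strip: x -95 to -85, top at 28 mm. Middle bay y -50 to +50 between 12 mm uprights (front edges x=-55). The board above: underside at 112 mm, x -55 to +35, with a front fascia up to 154 and cartons up to 165 mm
- bay (a point): Point on the middle bay's floor (18 mm above the table, 25 mm in front of the rack's origin) where the low bin's origin lies when it stands home: flat on the floor, front of its base against the back of the strip. Axes as the rack's
- backstop (a joint): Sprung steel plate at the back of the middle bay (70 mm wide, 4 to 44 mm above the bay floor). 0 = fully forward, up to 0.014 m (hard end) pushed back; about 4 N at 0, 7 N at the end. 0.005 when the bin stands home; the bin can go down behind the strip between 0.005 and 0.014
- tall_bin: The other blue picking bin, loose, same base (120 by 90 mm) but 110 mm tall, too tall for the bay. Origin: centre of its underside. Leave it alone
- carton_left: Brown carton 110 x 62 x 70 mm in the rack's left bay (+y), loose. Origin: centre of its underside. Leave it alone
- carton_right: Brown carton 110 x 62 x 70 mm in the rack's right bay (-y), loose. Origin: centre of its underside. Leave it alone
- wrench: Wrench lying on the table, along its x. Leave it alone
- screwdriver: Screwdriver lying on the table, along its x. Leave it alone
- jar: Closed jar, 60 mm wide, 80 mm tall; origin: centre of its underside. Leave it alone
- spray_can: Grey can, 54 mm wide, 170 mm tall; origin: centre of its underside. Leave it alone
Things that resemble listed ones, but are neither listed nor needed, are in the scene too. What is shaped like the bin but orange or pink is not meant.

How it is judged:
By the outcome, as a careful person would: the job done as asked, in the order asked, and still so for the second after the job is handed in, with the robot touching nothing.
It also fails if it takes over 64 s, if anything falls off the work surface, if the arm or the gripper's body presses on something with over 40 N, if the wrist force passes 120 N, or if a joint passes its speed limit or range.

### The arm

A 6-joint arm with a two-finger parallel gripper is mounted at the origin on the work surface. World frame = base frame: x ahead of the robot, y to its left, z up, the work surface at z = 0. Lengths are in mm, angles in rad, forces in N, time in s.
With the tool pointing down it reaches from about 275 to 750 mm from the base axis. Payload 10.2 kg.
Tool frame: the origin (TCP) lies midway between the tips of the shut fingers; the grasp point (between the pads) lies 19 mm behind it; z points along the fingers, y is the line along which they close (so a half turn about z gives the same grasp; the last joint's range is limited). The gripper opens to 85 mm and grips with 20 to 120 N. Pads are 22 mm wide; open, the fingers measure 114 mm over their backs; the gripper's body (76 mm by 85 mm) begins 54 mm behind the grasp point. The pads swing forward as they close: fully open they stand 13 mm farther back than shut.
Start: joints at [0.982, 0.313, 1.498, -0, 1.331, -0.223], TCP at [187.804, 490.266, 231.294] pointing down, gripper open.
Joint ranges: [-2.94, 2.94], [-0.97, 2.17], [0.19, 2.56], [-1.23, 4.37], [0.02, 3.11], [-2.88, 2.88]. Speed limits (rad/s): [2.39, 2.39, 3.01, 3.14, 3.14, 3.14].

### API

Orientations are given as a unit quaternion [w, x, y, z].
In Python, from rig import ctrl gives the robot as it stands.
- The arm moves only by the tool arm_command, never from a script. Its argument "increments" is a list of rows, each an object with "dr": the turn, a rotation vector about the tool's x, y, z in units of pi/4 rad (1.0 is pi/4 rad), a list of three; "offset": the shift along the tool's x, y, z in units of 120 mm (1.0 is 120 mm), a list of three; "hand": the opening, from -1 (shut) to 1 (fully open). A call has 1 to 8 rows; each row shifts and turns the commanded pose from where the row before left it, along the tool's axes as they then stand; what a row does not reach is not made up. A row lasts 1/10 s, in which the tool goes at most 50 mm and 8.59 degrees, less where a joint would pass 70% of its speed; a pose out of reach is approached as far as the arm can. A call with a number of a shift or a turn outside -1 to 1 is refused whole. A call with a gripper value outside its range is refused whole. The fingers move at their own pace and stop on an object; "grip_force" is the grip in N (left out, the last holds). Time passes only in rows, so rows that do not move let the fingers close. It gives the time, the measured TCP pose, the force, the opening and the grip force at its end, in the units of the state.
- ctrl.sense(): the state, without advancing time (a new reading comes with each control period).
- ctrl.capture(name): name is "side" or "top"; returns the picture (400x640x3 uint8, red, green, blue); there is no depth.
- ctrl.camera_info(name): a dict with "K" (3x3 intrinsics, pixels), "dist" ([k1, k2, p1, p2, k3] as OpenCV has them; the pictures are not rectified), "R" (3x3) and "t" (3): a world point X has camera coordinates R X + t. Camera axes: x right, y down, z forward; pixel columns grow to the right and rows downward; lengths in mm; the calibration is good to about 2 mm. A picture is of the moment at which its call begins. camera_info takes no time and is no camera call.
- ctrl.finish_job(): hands the job in; it is judged then, once.
The state is a dict: "time_s": time; "joints": joint angles; "dq": joint speeds; "tau": joint torques, N m; "eef_pos": TCP position; "ee_rot": TCP orientation; "force": force on the tool from outside, world axes, zero at the start; "wrist_torque": the same for the moment, N m; "grip_width": opening from 0.0 (shut) to 1.0 (fully open); "grip_force": force on a finger pad.
Only numpy, scipy, OpenCV 4.12 (cv2) and the standard library are available. Lean on these libraries where they do the work, as an engineer would, in place of code of your own. Each camera call takes 0.05 s, during which the arm holds its last target. There are 200 camera calls.

## Working session

There is one attempt and no reset: what is moved stays moved. The work goes in short steps, Python scripts to look and compute and a tool call to move; the robot and the scene stay as the last step left them, time stands still between calls to the robot, and variables do not carry over. Pictures are saved under pics/ and viewed, at most 10 in all, crops included, and the job is handed in when it is done.

Besides the shell and the picture viewer there is one more tool, called after ">>>" by a JSON object that holds its "name" and its "arguments", one argument or row to a line. arm_command: Moves the arm, as the interface text tells. Shifts and turns lie within -1 to 1; 1 stands for 120 mm of shift or pi/4 rad of turn. Its arguments: {"type":"object","properties":{"increments":{"type":"array"},"grip_force":{"type":"number"}},"required":["increments"]}

```bash
mkdir -p pics; python3 - <<'E'
from rig import ctrl
import cv2
for n in("side","top"):
    cv2.imwrite(f"pics/{n}0.png",cv2.resize(ctrl.capture(n)[:,:,::-1],(800,500),interpolation=cv2.INTER_CUBIC))
    c=ctrl.camera_info(n);print(n,c["K"],c["dist"],c["R"],c["t"])
print(ctrl.sense())
E
```

```text
side [[495.15804295   0.         313.90717995]
 [  0.         495.15804295 201.55207916]
 [  0.           0.           1.        ]] [-0.02052922  0.          0.          0.          0.        ] [[-4.49750541e-01  8.93154010e-01  6.03689803e-04]
 [ 6.49339788e-01  3.27441056e-01 -6.86396529e-01]
 [-6.13255485e-01 -3.08315211e-01 -7.27227228e-01]] [ 289.47587493 -255.16652166 1751.36384676]
top [[395.34335274   0.         322.64771436]
 [  0.         395.34335274 206.62073874]
 [  0.           0.           1.        ]] [-0.06669791  0.          0.          0.          0.        ] [[-0.00793094 -0.99993967  0.00760038]
 [-0.99598938  0.00722177 -0.08917955]
 [ 0.08911928 -0.00827718 -0.99598657]] [ -79.34774309  487.66031357 1230.04426952]
{'time_s': 0.1, 'joints': array([ 9.81611300e-01,  3.13381089e-01,  1.49834341e+00, -1.91129304e-05,
        1.33102220e+00, -2.23400973e-01]), 'dq': array([-0.00067907, -0.00201316, -0.00215381, -0.00070369,  0.00024528,
       -0.00095975]), 'tau': array([ 1.65368925e-03, -4.12900579e+01, -2.60141015e+01, -1.89347124e-04,
        3.04468354e-03,  5.98760380e-05]), 'eef_pos': array([187.66809812, 490.06545484, 230.80560332]), 'ee_rot': array([-2.19516438e-04,  1.81871856e-01,  9.83322071e-01, -5.33715065e-04]), 'force': array([0.80278172, 0.26053883, 0.61884197]), 'wrist_torque': array([ 3.20775152e-03, -2.97147272e-05,  4.16165389e-02]), 'grip_force': 0.0, 'grip_width': 1.0006818950546676}
```

View pics/side0.png

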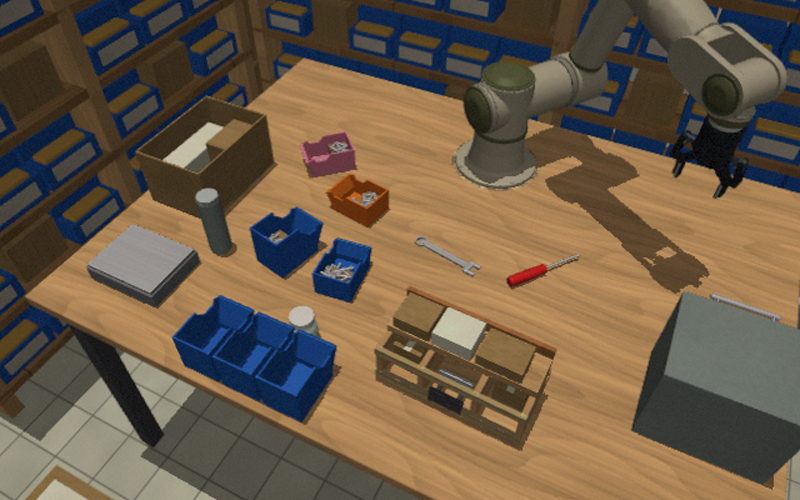

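View pics/top0.png

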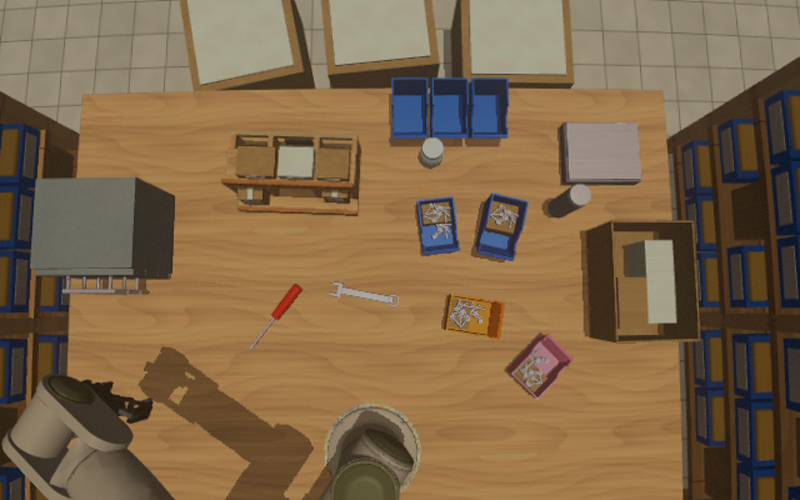

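The top picture shows the low bin near (437,225), the tall bin at (501,227) and the rack at (295,170). In the side picture the low bin is at (342,270) and the rack at (465,365). I'll enlarge these for corners.

```bash
cat > h.py <<'E'
from rig import ctrl
import cv2, numpy as np
from scipy.spatial.transform import Rotation as Ro
C={n:ctrl.camera_info(n) for n in("side","top")}
def crop(n,x0,y0,x1,y1,s,f,im=None):
    im=ctrl.capture(n) if im is None else im
    cv2.imwrite(f,cv2.resize(im[y0:y1,x0:x1,::-1],None,fx=s,fy=s,interpolation=cv2.INTER_CUBIC))
def proj(n,P):
    c=C[n];return cv2.projectPoints(np.array(P,float).reshape(-1,3),cv2.Rodrigues(np.array(c["R"]))[0],np.array(c["t"],float),np.array(c["K"]),np.array(c["dist"]))[0][:,0]
def ray(n,uv,z):
    c=C[n];R=np.array(c["R"]);p=cv2.undistortPoints(np.array([[uv]],float),np.array(c["K"]),np.array(c["dist"]))[0,0]
    o=-R.T@np.array(c["t"]);d=R.T@np.array([*p,1]);return o+d*(z-o[2])/d[2]
E
python3 - <<'E'
from h import *
t=ctrl.capture("top");s=ctrl.capture("side")
crop("top",320,145,430,215,7,"pics/tb.png",t)
crop("top",170,100,300,180,6,"pics/tr.png",t)
a=cv2.resize(s[180:250,190:310],None,fx=6,fy=6,interpolation=cv2.INTER_CUBIC)
cv2.imwrite("pics/sb.png",a[:,:,::-1])
crop("side",295,225,450,360,5,"pics/sr.png",s)
E
```

```text
(no output)
```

View pics/tb.png

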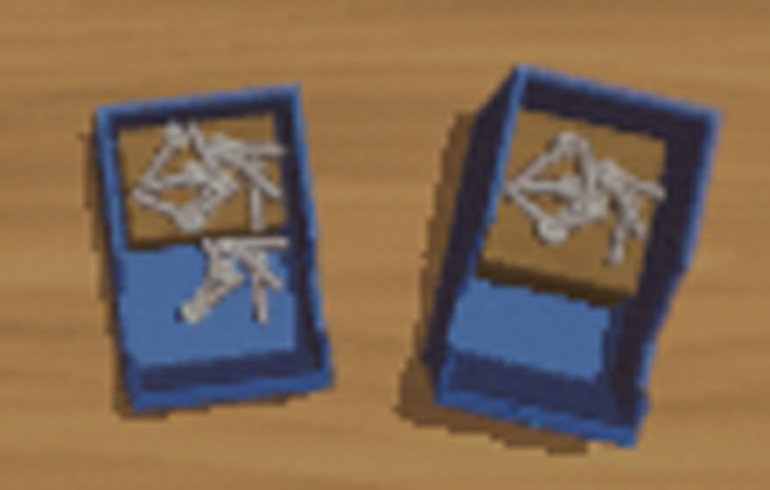

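View pics/tr.png

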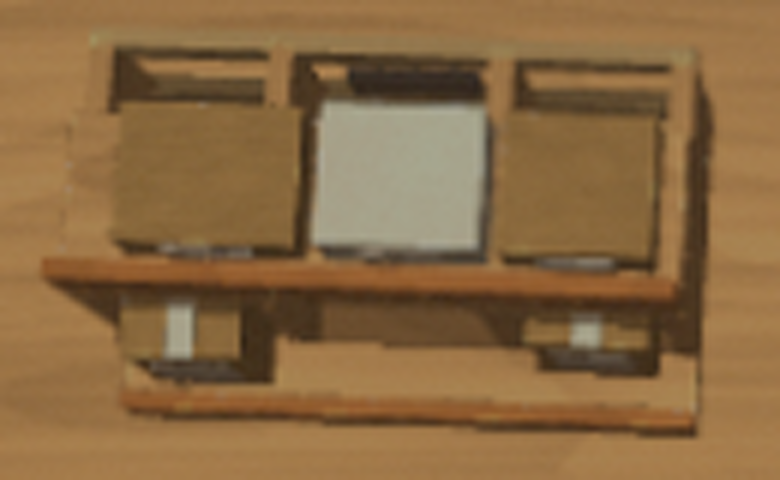

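View pics/sb.png

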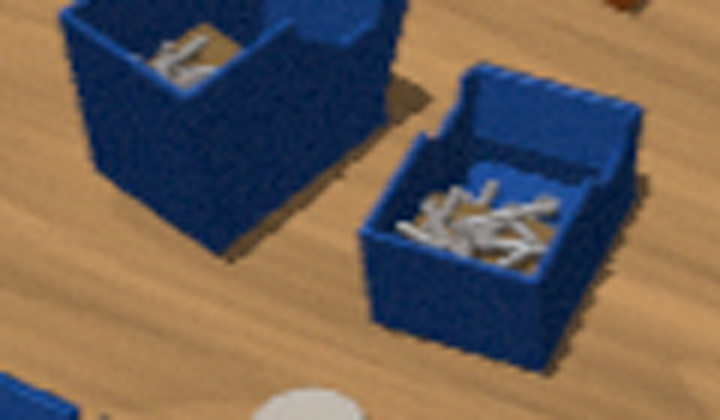

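View pics/sr.png

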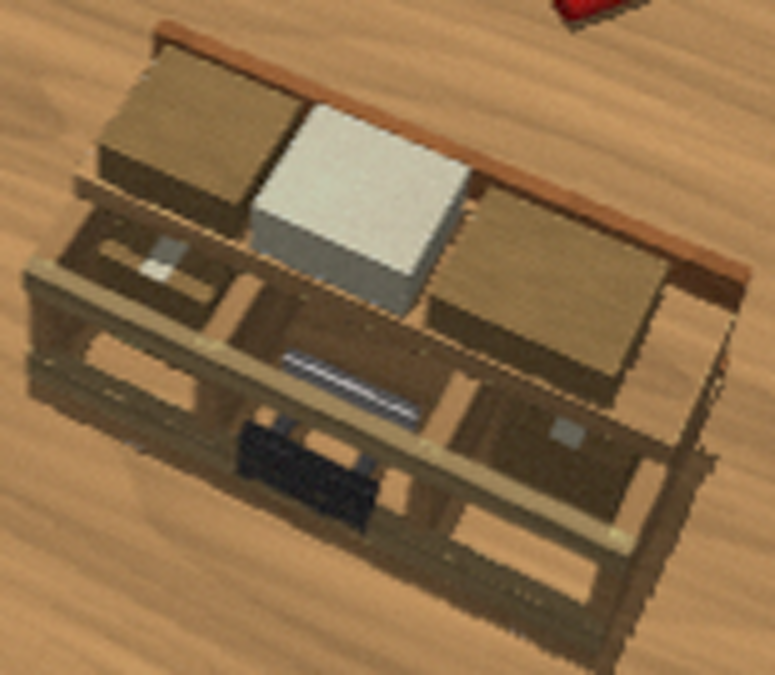

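Corner pixels from those crops: the low bin's rear rim is (97,110)/(297,88) in tb and its front rim (137,412)/(331,385). The rack strip ends are (125,405)/(695,425) in tr, and its rear bottom corners (30,395)/(605,670) in sr. The backstop is forward. Next I fit poses.

```bash
cat > fit.py <<'E'
from h import *
from scipy.optimize import least_squares
T={"tb":("top",320,145,7),"tr":("top",170,100,6),"sb":("side",190,180,6),"sr":("side",295,225,5)}
def px(k,u,v):
    n,x0,y0,s=T[k];return np.array([x0+(u+.5)/s-.5,y0+(v+.5)/s-.5])
def place(p,P):
    c,s=np.cos(p[2]),np.sin(p[2]);return [p[0]+c*P[0]-s*P[1],p[1]+s*P[0]+c*P[1],P[2]]
def fit(obs,p0):
    f=lambda p:np.concatenate([proj(T[k][0],place(p,P))[0]-px(k,u,v) for k,u,v,P in obs])
    r=least_squares(f,p0,loss="soft_l1",x_scale=[100,100,1]);print(np.round(r.x,3));print(np.round(r.fun.reshape(-1,2),1).tolist());return r.x
B=[("tb",97,110,(60,45,65)),("tb",297,88,(60,-45,65)),("tb",137,412,(-76,45,51)),("tb",331,385,(-76,-45,51)),
("sb",362,232,(60,-45,65)),("sb",540,280,(60,45,65)),("sb",372,322,(60,-45,0)),("sb",547,372,(60,45,0)),("sb",480,65,(-76,-45,53)),("sb",640,107,(-76,45,53))]
b=fit(B,[500,-150,0])
R=[("tr",123,405,(-95,154,28)),("tr",695,427,(-95,-154,28)),("sr",30,397,(85,-154,0)),("sr",605,672,(85,154,0))]
r=fit(R,[600,100,0])
fit(B[:4],b);fit(B[4:],b);fit(R[:2],r);fit(R[2:],r)
# checks in rack crop: predicted pixels
def back(k,P):
    n,x0,y0,s=T[k];q=proj(n,place(r,P))[0];return np.round((q-[x0,y0]+.5)*s-.5).tolist()
for P in [(-55,154,154),(-55,-154,154),(-55,50,112),(-55,-50,112),(85,154,100),(85,-154,100),(85,35,60),(85,-35,60)]:print(P,back("tr",P),back("sr",P))
print("rim",place(b,(-72,0,52)),"bay",place(r,(-25,0,18)))
E
python3 fit.py
```

```text
[ 5.72664e+02 -1.67027e+02  1.23000e-01]
[[-0.7, 0.1], [-0.5, -0.4], [-0.7, 0.7], [0.3, 0.9], [-0.7, 0.4], [-0.4, 0.7], [-0.2, 0.3], [-0.4, 0.2], [-0.7, -1.5], [0.9, -1.1]]
[ 7.01958e+02  1.87358e+02 -3.10000e-02]
[[-1.3, 1.5], [-0.6, -0.1], [-0.3, 0.6], [-1.4, -0.3]]
[ 5.73657e+02 -1.68435e+02  1.18000e-01]
[[-0.2, -0.3], [0.0, -0.7], [-0.4, 0.4], [0.6, 0.6]]
[ 5.72159e+02 -1.66181e+02  1.21000e-01]
[[-0.4, 0.3], [-0.1, 0.7], [0.1, 0.3], [-0.1, 0.2], [-0.3, -1.5], [1.2, -1.1]]
[ 7.04131e+02  1.82723e+02 -4.80000e-02]
[[-0.3, -0.0], [0.3, 0.0]]
[ 7.00765e+02  1.89444e+02 -3.30000e-02]
[[0.6, 0.4], [-0.6, -0.2]]
(-55, 154, 154) [35.0, 284.0] [756.0, 265.0]
(-55, -154, 154) [671.0, 297.0] [161.0, 20.0]
(-55, 50, 112) [271.0, 308.0] [533.0, 230.0]
(-55, -50, 112) [470.0, 312.0] [345.0, 151.0]
(85, 154, 100) [91.0, 42.0] [632.0, 568.0]
(85, -154, 100) [691.0, 52.0] [24.0, 289.0]
(85, 35, 60) [339.0, 71.0] [377.0, 499.0]
(85, -35, 60) [472.0, 73.0] [243.0, 436.0]
rim [np.float64(501.2045708551726), np.float64(-175.82938571346148), 52] bay [np.float64(676.9701447831459), np.float64(188.12986760155064), 18]
```

```bash
cat >> h.py <<'E'
def Rt(yaw,tilt=np.deg2rad(25)):
    # columns tool x,y,z ; z=(sin,0,-cos), y=(cos,0,sin) in bin frame
    s,c=np.sin(tilt),np.cos(tilt);y=np.array([c,0,s]);z=np.array([s,0,-c])
    return Ro.from_euler("z",yaw).as_matrix()@np.c_[np.cross(y,z),y,z]
def cur():
    s=ctrl.sense();q=s["ee_rot"];return np.array(s["eef_pos"]),Ro.from_quat([*q[1:],q[0]]).as_matrix(),s
def go(pos=None,R=None,R0=None,p0=None):
    p,Rc,s=cur();Rc=Rc if R0 is None else R0;p=p if p0 is None else p0
    if R is not None: print("turn total units",np.round(Ro.from_matrix(Rc.T@R).as_rotvec()/(np.pi/4),3))
    if pos is not None:
        print("shift total units",np.round(Rc.T@(np.array(pos)-p)/120,3))
E
cat >> fit.py <<'E'
print("---");R2=R+[("tr",43,280,(-55,154,154)),("tr",676,300,(-55,-154,154)),("sr",750,270,(-55,154,154)),("sr",160,22,(-55,-154,154)),("tr",93,38,(85,154,105)),("tr",695,50,(85,-154,105)),("sr",630,553,(85,154,105)),("sr",28,265,(85,-154,105))]
r2=fit(R2,r);fit([o for o in R2 if o[0]=="tr"],r);fit([o for o in R2 if o[0]=="sr"],r)
E
python3 fit.py | sed -n '/---/,$p'; python3 - <<'E'
from h import *
R=Rt(.122); rim=np.array([501.2,-176,52]); g=rim+32*R[:,2]; pre=g-110*R[:,2]
print(g,pre)
go(pre+[0,0,60]); go(R=R); go(pre,R0=R,p0=pre+[0,0,60])
E
```

```text
---
[ 7.01672e+02  1.85768e+02 -3.70000e-02]
[[-1.0, 1.3], [-0.3, 0.2], [-0.8, -0.1], [-2.3, -0.4], [-0.9, 0.5], [-0.4, -0.2], [0.6, -1.0], [-0.1, -0.8], [-0.3, -0.1], [-0.1, 0.1], [-0.3, 1.7], [-1.3, 2.9]]
[ 7.02522e+02  1.84290e+02 -3.90000e-02]
[[-0.6, 0.9], [0.1, 0.1], [-0.4, 0.1], [0.1, -0.3], [0.3, -0.5], [0.4, -0.0]]
[ 7.00757e+02  1.86989e+02 -3.70000e-02]
[[-0.2, -0.2], [-1.7, -0.5], [1.3, -1.1], [0.5, -0.9], [0.4, 1.6], [-0.7, 2.8]]
[ 514.62326514 -174.35418812   22.99815081] [ 468.48079121 -180.01166646  122.69200739]
shift total units [-4.183 -4.378  0.405]
turn total units [-0.501 -0.3    1.356]
shift total units [ 0.    -0.211  0.453]
```

>>> {"name": "arm_command", "arguments": {
  "increments": [
    {"offset": [-0.19,-0.2,0],"dr": [0,0,0],"hand": -0.25},
    {"offset": [-0.19,-0.2,0],"dr": [0,0,0],"hand": -0.25},
    {"offset": [-0.19,-0.2,0],"dr": [0,0,0],"hand": -0.25},
    {"offset": [-0.19,-0.2,0],"dr": [0,0,0],"hand": -0.25},
    {"offset": [-0.19,-0.2,0],"dr": [0,0,0],"hand": -0.25},
    {"offset": [-0.19,-0.2,0],"dr": [0,0,0],"hand": -0.25},
    {"offset": [-0.19,-0.2,0],"dr": [0,0,0],"hand": -0.25},
    {"offset": [-0.19,-0.2,0],"dr": [0,0,0],"hand": -0.25}
  ]
}}

```text
time_s: 1.0
eef_pos: [289.6, 244.5, 231.3]
ee_rot: [0.0, 0.182, 0.983, 0.0]
force: [0.3, 0.3, 0.2]
grip_width: 0.377
grip_force: 0.0
```

>>> {"name": "arm_command", "arguments": {
  "increments": [
    {"offset": [-0.19,-0.2,0],"dr": [0,0,0],"hand": -0.25},
    {"offset": [-0.19,-0.2,0],"dr": [0,0,0],"hand": -0.25},
    {"offset": [-0.19,-0.2,0],"dr": [0,0,0],"hand": -0.25},
    {"offset": [-0.19,-0.2,0],"dr": [0,0,0],"hand": -0.25},
    {"offset": [-0.19,-0.2,0],"dr": [0,0,0],"hand": -0.25},
    {"offset": [-0.19,-0.2,0],"dr": [0,0,0],"hand": -0.25},
    {"offset": [-0.19,-0.2,0],"dr": [0,0,0],"hand": -0.25},
    {"offset": [-0.19,-0.2,0],"dr": [0,0,0],"hand": -0.25}
  ]
}}

```text
time_s: 1.8
eef_pos: [391.4, -0.2, 231.3]
ee_rot: [0.0, 0.182, 0.983, 0.0]
force: [1.3, 0.7, -1.1]
grip_width: 0.375
grip_force: 0.0
```

>>> {"name": "arm_command", "arguments": {
  "increments": [
    {"offset": [-0.19,-0.2,0],"dr": [0,0,0],"hand": -0.25},
    {"offset": [-0.19,-0.2,0],"dr": [0,0,0],"hand": -0.25},
    {"offset": [-0.19,-0.2,0],"dr": [0,0,0],"hand": -0.25},
    {"offset": [-0.19,-0.2,0],"dr": [0,0,0],"hand": -0.25},
    {"offset": [-0.19,-0.2,0],"dr": [0,0,0],"hand": -0.25},
    {"offset": [0,0,0],"dr": [0,0,0],"hand": -0.25}
  ]
}}

```text
time_s: 2.4
eef_pos: [455.3, -154.5, 230.7]
ee_rot: [-0.0, 0.183, 0.983, -0.0]
force: [-1.0, 0.8, -0.4]
grip_width: 0.375
grip_force: 0.0
```

>>> {"name": "arm_command", "arguments": {
  "increments": [
    {"offset": [0,0,0],"dr": [-0.062,-0.037,0.17],"hand": -0.25},
    {"offset": [0,0,0],"dr": [-0.062,-0.037,0.17],"hand": -0.25},
    {"offset": [0,0,0],"dr": [-0.062,-0.037,0.17],"hand": -0.25},
    {"offset": [0,0,0],"dr": [-0.062,-0.037,0.17],"hand": -0.25},
    {"offset": [0,0,0],"dr": [-0.062,-0.037,0.17],"hand": -0.25},
    {"offset": [0,0,0],"dr": [-0.062,-0.037,0.17],"hand": -0.25},
    {"offset": [0,0,0],"dr": [-0.062,-0.037,0.17],"hand": -0.25},
    {"offset": [0,0,0],"dr": [-0.062,-0.037,0.17],"hand": -0.25}
  ]
}}

```text
time_s: 3.2
eef_pos: [454.4, -151.2, 231.3]
ee_rot: [0.142, 0.65, 0.729, 0.162]
force: [0.5, -0.6, -0.3]
grip_width: 0.37
grip_force: 0.0
```

```bash
python3 - <<'E'
from h import *
R=Rt(.122); rim=np.array([501.2,-176,52]); g=rim+32*R[:,2]; pre=g-90*R[:,2]
p,Rc,s=cur();print(s["time_s"],p,s["grip_width"],pre);go(pre,R)
E
```

```text
3.2 [ 454.4043865  -151.20222792  231.25675667] 0.37047512038247454 [ 476.87033193 -178.98303404  104.56585165]
turn total units [-0.003 -0.    -0.011]
shift total units [-0.255 -0.299  1.024]
```

>>> {"name": "arm_command", "arguments": {
  "increments": [
    {"offset": [-0.064,-0.075,0.256],"dr": [-0.003,0,-0.011],"hand": -0.25},
    {"offset": [-0.064,-0.075,0.256],"dr": [0,0,0],"hand": -0.25},
    {"offset": [-0.064,-0.075,0.256],"dr": [0,0,0],"hand": -0.25},
    {"offset": [-0.064,-0.075,0.256],"dr": [0,0,0],"hand": -0.25},
    {"offset": [0,0,0],"dr": [0,0,0],"hand": -0.25}
  ]
}}

```text
time_s: 3.7
eef_pos: [476.1, -178.6, 101.5]
ee_rot: [0.14, 0.646, 0.733, 0.161]
force: [-0.9, -0.3, 0.3]
grip_width: 0.377
grip_force: 0.0
```

```bash
python3 - <<'E'
from h import *
R=Rt(.122); rim=np.array([501.2,-176,52]); g=rim+32*R[:,2]
p,Rc,s=cur();print(p);go(g,R)
t=ctrl.capture("top");s=ctrl.capture("side")
a=cv2.resize(t[130:230,320:410],(540,600),interpolation=cv2.INTER_CUBIC);b=cv2.resize(s[160:260,230:270+3],(258,600),interpolation=cv2.INTER_CUBIC)
b=cv2.resize(s[150:250,228:328],(600,600),interpolation=cv2.INTER_CUBIC)
cv2.imwrite("pics/pre.png",cv2.resize(np.hstack([a,b])[:,:,::-1],(800,421)))
E
```

```text
[ 476.10461876 -178.57121798  101.51910114]
turn total units [-0.008 -0.007  0.004]
shift total units [-0.008  0.021  0.729]
```

View pics/pre.png

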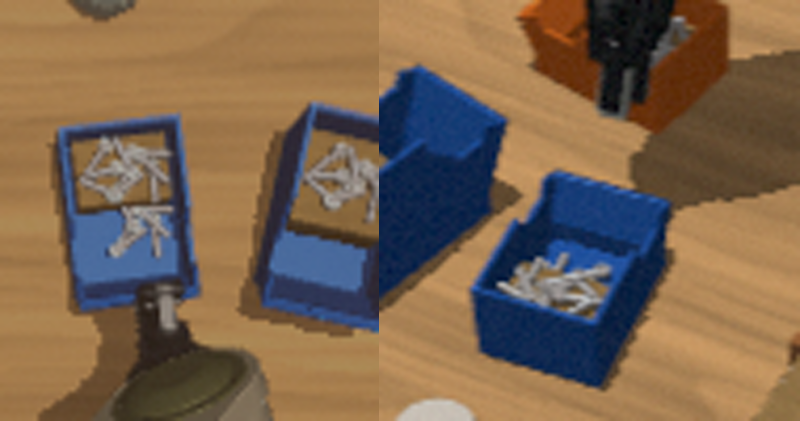

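The top view (left) shows finger near (160,305), while the rim middle is around (138,298). I'll check that against projections, since parallax explains part of the gap.

```bash
python3 - <<'E'
from h import *
p,R,s=cur()
f=800/1140
def disp(P):
    q=proj("top",P)[0];w=proj("side",P)[0]
    return [((q-[320,130]+.5)*6*f).round(),((w-[228,150]+.5)*6*f+[540*f,0]).round()]
for n,P in dict(tcp=p,f_in=p+16*R[:,1],f_out=p-16*R[:,1],in_a=p+16*R[:,1]+11*R[:,0],in_b=p+16*R[:,1]-11*R[:,0],rim=[501.2,-176,52]).items():print(n,disp(P))
E
```

```text
tcp [array([151., 327.]), array([619., 109.])]
f_in [array([149., 306.]), array([611., 115.])]
f_out [array([153., 348.]), array([627., 102.])]
in_a [array([134., 308.]), array([626., 119.])]
in_b [array([165., 304.]), array([596., 112.])]
rim [array([140., 301.]), array([610., 186.])]
```

>>> {"name": "arm_command", "arguments": {
  "increments": [
    {"offset": [-0.004,0.01,0.12],"dr": [-0.008,-0.007,0.004],"hand": -0.25},
    {"offset": [-0.004,0.01,0.12],"dr": [0,0,0],"hand": -0.25},
    {"offset": [0,0,0.12],"dr": [0,0,0],"hand": -0.25},
    {"offset": [0,0,0.12],"dr": [0,0,0],"hand": -0.25},
    {"offset": [0,0,0.08],"dr": [0,0,0],"hand": -0.25},
    {"offset": [0,0,0.08],"dr": [0,0,0],"hand": -0.25},
    {"offset": [0,0,0],"dr": [0,0,0],"hand": -0.25},
    {"offset": [0,0,0],"dr": [0,0,0],"hand": -0.25}
  ]
}}

```text
time_s: 4.6
eef_pos: [512.2, -176.8, 36.7]
ee_rot: [0.147, 0.646, 0.731, 0.162]
force: [0.4, 0.1, -0.5]
grip_width: 0.372
grip_force: 0.0
```

```bash
python3 - <<'E'
from h import *
R=Rt(.122); rim=np.array([501.2,-176,52]); g=rim+32*R[:,2]
p,Rc,s=cur();print(p,s["force"]);go(g,R)
s=ctrl.capture("side")
crop("side",228,150,328,235,7,"pics/g.png",s)
E
```

```text
[ 512.22188431 -176.83384374   36.74235596] [ 0.40927839  0.11023988 -0.54171147]
turn total units [0.006 0.006 0.004]
shift total units [ 0.019 -0.029  0.113]
```

View pics/g.png

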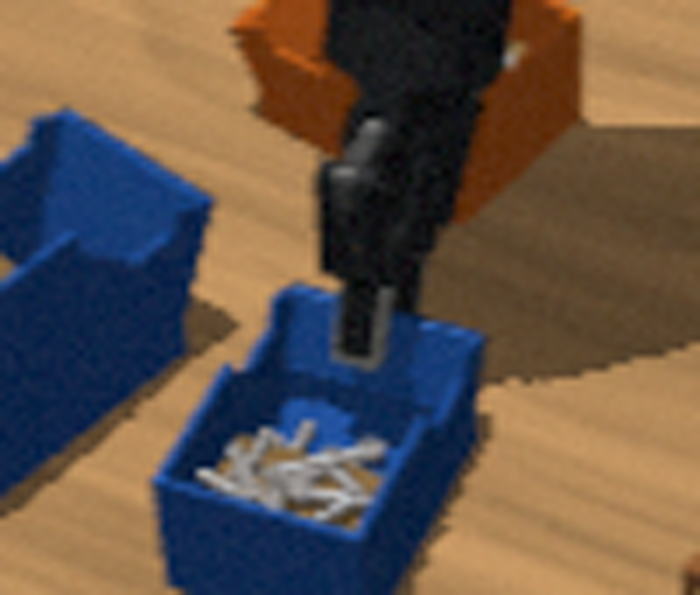

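The picture shows the inner finger at (363,330) just inside the rim, whose middle is at (385,312): well placed. I'll go down the rest and close.

>>> {"name": "arm_command", "arguments": {
  "increments": [
    {"offset": [0.01,-0.025,0.05],"dr": [0.006,0.006,0.004],"hand": -0.25},
    {"offset": [0.01,0,0.05],"dr": [0,0,0],"hand": -0.25},
    {"offset": [0,0,0],"dr": [0,0,0],"hand": -0.25},
    {"offset": [0,0,0],"dr": [0,0,0],"hand": -0.25}
  ]
}}

```text
time_s: 5.05
eef_pos: [514.1, -174.1, 23.8]
ee_rot: [0.143, 0.647, 0.731, 0.162]
force: [0.6, -0.2, 0.2]
grip_width: 0.374
grip_force: 0.0
```

>>> {"name": "arm_command", "arguments": {
  "increments": [
    {"offset": [0,0,0],"dr": [0,0,0],"hand": -0.45},
    {"offset": [0,0,0],"dr": [0,0,0],"hand": -0.6},
    {"offset": [0,0,0],"dr": [0,0,0],"hand": -0.7},
    {"offset": [0,0,0],"dr": [0,0,0],"hand": -0.76},
    {"offset": [0,0,0],"dr": [0,0,0],"hand": -0.76}
  ],
  "grip_force": 20
}}

```text
time_s: 5.55
eef_pos: [514.2, -174.2, 24.1]
ee_rot: [0.143, 0.647, 0.731, 0.162]
force: [0.5, 0.4, -0.1]
grip_width: 0.121
grip_force: 0.0
```

>>> {"name": "arm_command", "arguments": {
  "increments": [
    {"offset": [0,0,0],"dr": [0,0,0],"hand": -1},
    {"offset": [0,0,0],"dr": [0,0,0],"hand": -1},
    {"offset": [0,0,0],"dr": [0,0,0],"hand": -1}
  ],
  "grip_force": 30
}}

```text
time_s: 5.85
eef_pos: [514.5, -174.4, 24.4]
ee_rot: [0.144, 0.647, 0.731, 0.162]
force: [2.2, 0.0, 3.2]
grip_width: 0.1
grip_force: 32.1
```

>>> {"name": "arm_command", "arguments": {
  "increments": [
    {"offset": [0,0,0],"dr": [0,0,0],"hand": -1},
    {"offset": [0,0,0],"dr": [0,0,0],"hand": -1},
    {"offset": [0,0,0],"dr": [0,0,0],"hand": -1}
  ],
  "grip_force": 100
}}

```text
time_s: 6.15
eef_pos: [514.4, -174.4, 24.5]
ee_rot: [0.144, 0.647, 0.731, 0.162]
force: [0.2, -0.1, 5.2]
grip_width: 0.089
grip_force: 97.6
```

```bash
python3 - <<'E'
from h import *
p,R,s=cur();print(s)
print("up 120mm",R.T@[0,0,1])
E
```

```text
{'time_s': 6.15, 'joints': array([-0.69379614,  0.49782323,  1.95245539,  0.71525208,  0.48826992,
       -1.42030343]), 'dq': array([ 1.38033297e-03, -4.16006477e-04, -3.98967743e-05, -4.66159415e-04,
        2.32386741e-04, -6.84158405e-04]), 'tau': array([  0.05453757, -37.21830368, -14.52970773,   0.16947501,
        -0.2220486 ,  -0.11156601]), 'eef_pos': array([ 514.42816752, -174.44341194,   24.4827996 ]), 'ee_rot': array([0.14369514, 0.64719286, 0.7309054 , 0.16208147]), 'force': array([ 0.17557546, -0.06326349,  5.17479119]), 'wrist_torque': array([ 0.2213602 , -0.20031064, -0.00396281]), 'grip_force': 97.59104132652283, 'grip_width': 0.08851045085970988}
up 120mm [-2.59159440e-04  4.22929376e-01 -9.06162610e-01]
```

>>> {"name": "arm_command", "arguments": {
  "increments": [
    {"offset": [0,0.01,-0.02],"dr": [0,0,0],"hand": -1},
    {"offset": [0,0.025,-0.054],"dr": [0,0,0],"hand": -1},
    {"offset": [0,0.04,-0.085],"dr": [0,0,0],"hand": -1},
    {"offset": [0,0.04,-0.085],"dr": [0,0,0],"hand": -1},
    {"offset": [0,0.04,-0.085],"dr": [0,0,0],"hand": -1},
    {"offset": [0,0.04,-0.085],"dr": [0,0,0],"hand": -1},
    {"offset": [0,0.025,-0.054],"dr": [0,0,0],"hand": -1},
    {"offset": [0,0,0],"dr": [0,0,0],"hand": -1}
  ]
}}

```text
time_s: 6.95
eef_pos: [514.6, -174.4, 87.0]
ee_rot: [0.144, 0.647, 0.731, 0.162]
force: [0.4, -0.1, -3.2]
grip_width: 0.086
grip_force: 97.5
```

```bash
cat >> h.py <<'E'
RK=np.array([701.7,185.8]);YAW=-0.037
REL=np.array([58.9,0,-24.5]) # bin origin from TCP in bin frame
def tgt(bx,by,bz,yaw=YAW):
    "TCP for bin origin at rack coords bx,by and height bz over table"
    M=Ro.from_euler("z",YAW).as_matrix();N=Ro.from_euler("z",yaw).as_matrix()
    return np.r_[RK,0]+M@np.array([bx,by,bz])-N@REL
def binat(p):
    M=Ro.from_euler("z",YAW).as_matrix();return M.T@(p-np.r_[RK,0])+REL
E
python3 - <<'E'
from h import *
p,Rc,s=cur();print(p,s["force"],s["wrist_torque"])
Ry=Rc@Ro.from_rotvec(Rc.T@[0,0,YAW-.122]).as_matrix()
print(Ro.from_matrix(Rt(.122).T@Rc).as_rotvec())
go(R=Rt(YAW)); go(tgt(-175,0,75),R0=Rt(YAW))
t=ctrl.capture("top");s=ctrl.capture("side")
crop("side",208,130,308,230,6,"pics/lift.png",s)
E
```

```text
[ 514.59829721 -174.35634131   87.02004743] [ 0.41088699 -0.14202943 -3.18326678] [-0.02568918  0.58827277 -0.01639693]
[-4.74678025e-04 -8.48038942e-04 -5.56829957e-05]
turn total units [ 0.001 -0.085  0.184]
shift total units [ 3.057 -0.411 -0.306]
```

View pics/lift.png

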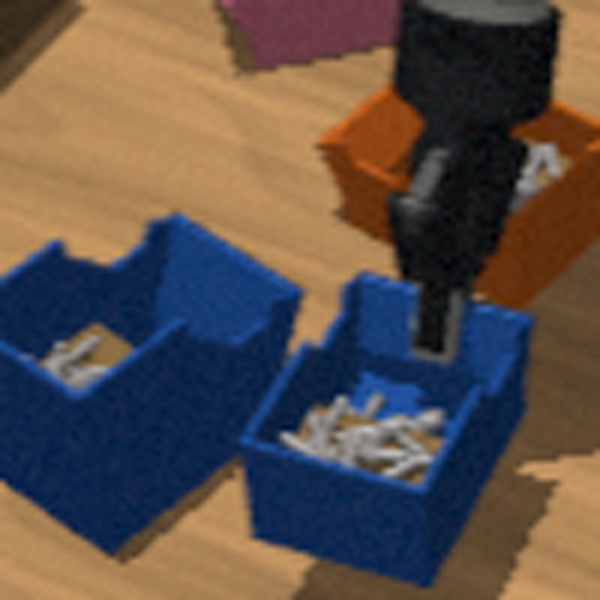

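The bin hangs from the grip, upright, clear of the tall bin; rear rim at (242,440)–(430,490). I'll turn it and carry it to the bay.

>>> {"name": "arm_command", "arguments": {
  "increments": [
    {"offset": [0,0,0],"dr": [0,-0.028,0.061],"hand": -1},
    {"offset": [0,0,0],"dr": [0,-0.028,0.061],"hand": -1},
    {"offset": [0,0,0],"dr": [0,-0.029,0.062],"hand": -1},
    {"offset": [0.1,-0.03,-0.022],"dr": [0,0,0],"hand": -1},
    {"offset": [0.2,-0.03,-0.022],"dr": [0,0,0],"hand": -1},
    {"offset": [0.22,-0.03,-0.022],"dr": [0,0,0],"hand": -1},
    {"offset": [0.22,-0.03,-0.022],"dr": [0,0,0],"hand": -1},
    {"offset": [0.22,-0.03,-0.022],"dr": [0,0,0],"hand": -1}
  ]
}}

```text
time_s: 7.85
eef_pos: [495.8, -56.4, 90.1]
ee_rot: [0.155, 0.703, 0.678, 0.15]
force: [0.6, 0.6, -2.3]
grip_width: 0.086
grip_force: 97.6
```

>>> {"name": "arm_command", "arguments": {
  "increments": [
    {"offset": [0.22,-0.03,-0.022],"dr": [0,0,0],"hand": -1},
    {"offset": [0.22,-0.03,-0.022],"dr": [0,0,0],"hand": -1},
    {"offset": [0.22,-0.03,-0.022],"dr": [0,0,0],"hand": -1},
    {"offset": [0.22,-0.03,-0.022],"dr": [0,0,0],"hand": -1},
    {"offset": [0.22,-0.03,-0.022],"dr": [0,0,0],"hand": -1},
    {"offset": [0.22,-0.03,-0.022],"dr": [0,0,0],"hand": -1},
    {"offset": [0.22,-0.02,-0.022],"dr": [0,0,0],"hand": -1},
    {"offset": [0.22,-0.02,-0.022],"dr": [0,0,0],"hand": -1}
  ]
}}

```text
time_s: 8.65
eef_pos: [470.6, 155.4, 98.3]
ee_rot: [0.155, 0.703, 0.678, 0.15]
force: [1.0, -0.8, -2.7]
grip_width: 0.088
grip_force: 97.7
```

>>> {"name": "arm_command", "arguments": {
  "increments": [
    {"offset": [0.22,-0.02,-0.02],"dr": [0,0,0],"hand": -1},
    {"offset": [0.1,0,0],"dr": [0,0,0],"hand": -1},
    {"offset": [0,0,0],"dr": [0,0,0],"hand": -1},
    {"offset": [0,0,0],"dr": [0,0,0],"hand": -1}
  ]
}}

```text
time_s: 9.05
eef_pos: [469.4, 192.5, 99.4]
ee_rot: [0.155, 0.703, 0.678, 0.15]
force: [0.1, -0.7, -3.2]
grip_width: 0.085
grip_force: 97.6
```

```bash
python3 - <<'E'
from h import *
p,Rc,s=cur();print(p,binat(p),s["time_s"],s["joints"])
go(tgt(-172,0,34),R=Rt(YAW))
t=ctrl.capture("top");s=ctrl.capture("side")
cv2.imwrite("pics/t1.png",t[:,:,::-1]);cv2.imwrite("pics/s1.png",s[:,:,::-1])
a=cv2.resize(t[100:200,180:280],(400,400),interpolation=cv2.INTER_CUBIC)
b=cv2.resize(s[220:320,310:410],(400,400),interpolation=cv2.INTER_CUBIC)
b=cv2.resize(s[190:330,300:440],(400,400),interpolation=cv2.INTER_CUBIC)
E
```

```text
[469.38502458 192.48799042  99.41912863] [-173.50337315   -1.91027997   74.91912863] 9.05 [ 0.21056871  0.28251994  2.0094611  -0.24380076  0.43862043  0.44668829]
turn total units [-0.003 -0.001  0.   ]
shift total units [ 0.016 -0.132  0.315]
```

>>> {"name": "arm_command", "arguments": {
  "increments": [
    {"offset": [0.008,-0.033,0.079],"dr": [-0.003,-0.001,0],"hand": -1},
    {"offset": [0.008,-0.033,0.079],"dr": [0,0,0],"hand": -1},
    {"offset": [0,-0.033,0.079],"dr": [0,0,0],"hand": -1},
    {"offset": [0,-0.033,0.079],"dr": [0,0,0],"hand": -1},
    {"offset": [0,0,0],"dr": [0,0,0],"hand": -1},
    {"offset": [0,0,0],"dr": [0,0,0],"hand": -1}
  ]
}}

```text
time_s: 9.75
eef_pos: [472.0, 194.4, 58.6]
ee_rot: [0.156, 0.703, 0.677, 0.151]
force: [-0.3, 0.0, -3.6]
grip_width: 0.087
grip_force: 97.8
```

```bash
python3 - <<'E'
from h import *
p,Rc,s=cur();print(p,binat(p),Ro.from_matrix(Rt(YAW).T@Rc).as_rotvec())
t=ctrl.capture("top");s=ctrl.capture("side")
cv2.imwrite("pics/t2.png",t[:,:,::-1]);cv2.imwrite("pics/s2.png",s[:,:,::-1])
a=cv2.resize(t[110:210,190:280],(540,600),interpolation=cv2.INTER_CUBIC)
b=cv2.resize(s[170:270,300:343],(258,600),interpolation=cv2.INTER_CUBIC)
M=Ro.from_euler("z",YAW).as_matrix();o=np.r_[RK,0]+M@binat(p)
f=lambda n,P:proj(n,o+M@np.array(P))[0]
for P in [(60,45,65),(60,-45,65),(-76,45,51),(-76,-45,51),(60,-45,0),(60,45,0)]:print(P,((f("top",P)-[180,110]+.5)*5).round(),((f("side",P)-[290,170]+.5)*5).round())
a=cv2.resize(t[110:210,180:260],(400,500),interpolation=cv2.INTER_CUBIC);b=cv2.resize(s[170:270,290:370],(400,500),interpolation=cv2.INTER_CUBIC)
cv2.imwrite("pics/stage.png",np.hstack([a,b])[:,:,::-1])
E
```

```text
[472.01477976 194.36920383  58.6130131 ] [-1.70945007e+02  6.69246408e-02  3.41130131e+01] [-0.00132451 -0.00043431  0.00091921]
(60, 45, 65) [187. 303.] [585. 436.]
(60, -45, 65) [335. 307.] [421. 368.]
(-76, 45, 51) [180. 531.] [675. 274.]
(-76, -45, 51) [329. 535.] [520. 214.]
(60, -45, 0) [354. 326.] [411. 444.]
(60, 45, 0) [213. 322.] [568. 511.]
```

View pics/stage.png

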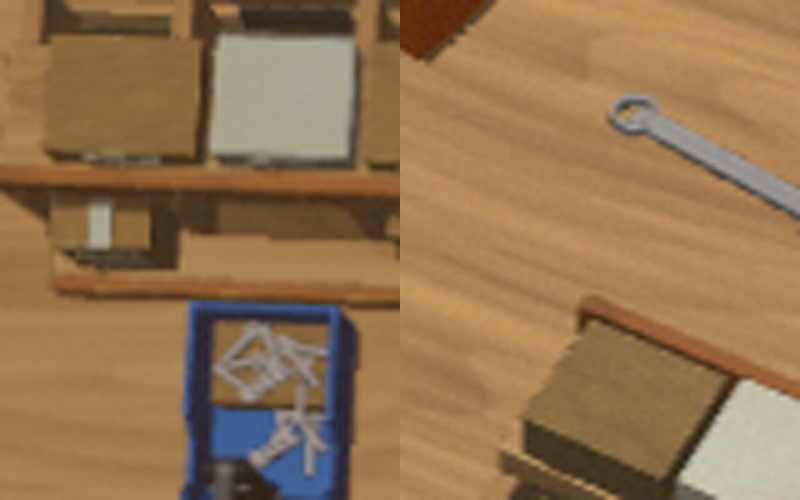

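The picture shows the bin centred before the middle bay, rear rim from (187,303) to about (341,304) where I predicted (187,303) and (335,307). I'll check sag from the lift crop, then insert.

```bash
python3 - <<'E'
from h import *
from scipy.optimize import least_squares
N=Ro.from_euler("z",.122).as_matrix();o=np.array([514.6,-174.4,87.0])+N@REL
obs=[((60,-45,65),(242,440)),((60,45,65),(430,490)),((60,-45,0),(255,537)),((60,45,0),(430,585)),((-76,-45,52),(360,272)),((-76,45,52),(533,320))]
for P,q in obs:
    print(P,((proj("side",o+N@np.array(P))[0]-[208,130]+.5)*6).round()-q)
M=Rt(YAW);F=Ro.from_euler("z",YAW).as_matrix()
print("fwd",M.T@F[:,0],"left",M.T@F[:,1],"up",M.T@F[:,2])
E
```

```text
(60, -45, 65) [-6.  3.]
(60, 45, 65) [-8.  3.]
(60, -45, 0) [-5.  2.]
(60, 45, 0) [-1.  4.]
(-76, -45, 52) [-1. -5.]
(-76, 45, 52) [ 1. -9.]
fwd [-2.01461682e-18  9.06307787e-01  4.22618262e-01] left [ 1.00000000e+00 -3.07711868e-18 -1.52792856e-18] up [ 0.          0.42261826 -0.90630779]
```

>>> {"name": "arm_command", "arguments": {
  "increments": [
    {"offset": [0.005,0.045,0.021],"dr": [0,0,0],"hand": -1},
    {"offset": [0.005,0.091,0.042],"dr": [0,0,0],"hand": -1},
    {"offset": [0,0.091,0.042],"dr": [0,0,0],"hand": -1},
    {"offset": [0,0.091,0.042],"dr": [0,0,0],"hand": -1},
    {"offset": [0,0.068,0.032],"dr": [0,0,0],"hand": -1},
    {"offset": [0,0.045,0.021],"dr": [0,0,0],"hand": -1},
    {"offset": [0,0,0],"dr": [0,0,0],"hand": -1}
  ]
}}

```text
time_s: 10.55
eef_pos: [529.7, 193.3, 59.1]
ee_rot: [0.157, 0.703, 0.677, 0.151]
force: [0.4, -0.7, -4.1]
grip_width: 0.09
grip_force: 98.0
```

>>> {"name": "arm_command", "arguments": {
  "increments": [
    {"offset": [0,0.045,0.021],"dr": [0,0,0],"hand": -1},
    {"offset": [0,0.045,0.021],"dr": [0,0,0],"hand": -1},
    {"offset": [0,0.045,0.021],"dr": [0,0,0],"hand": -1},
    {"offset": [0,0,0],"dr": [0,0,0],"hand": -1}
  ]
}}

```text
time_s: 10.95
eef_pos: [547.7, 192.7, 59.3]
ee_rot: [0.157, 0.703, 0.677, 0.151]
force: [-0.8, 0.2, -2.7]
grip_width: 0.083
grip_force: 98.0
```

```bash
cat > st.py <<'E'
from h import *
p,R,s=cur();F=Ro.from_euler("z",YAW).as_matrix()
print(s["time_s"],"bin",binat(p).round(1),"F rack",(F.T@s["force"]).round(1),"T",(F.T@s["wrist_torque"]).round(2),"rot",Ro.from_matrix(Rt(YAW).T@R).as_rotvec().round(4))
E
python3 st.py
```

```text
10.95 bin [-95.2   1.2  34.8] F rack [-0.8  0.1 -2.7] T [ 0.02  0.64 -0.02] rot [-0.0026 -0.0002  0.0013]
```

>>> {"name": "arm_command", "arguments": {
  "increments": [
    {"offset": [0,0.045,0.021],"dr": [0,0,0],"hand": -1},
    {"offset": [0,0.045,0.021],"dr": [0,0,0],"hand": -1},
    {"offset": [0,0.045,0.021],"dr": [0,0,0],"hand": -1},
    {"offset": [0,0.045,0.021],"dr": [0,0,0],"hand": -1},
    {"offset": [0,0,0],"dr": [0,0,0],"hand": -1}
  ]
}}

```text
time_s: 11.45
eef_pos: [571.5, 191.7, 59.3]
ee_rot: [0.157, 0.703, 0.677, 0.151]
force: [-0.6, -0.4, -2.8]
grip_width: 0.087
grip_force: 98.0
```

>>> {"name": "arm_command", "arguments": {
  "increments": [
    {"offset": [0,0.045,0.021],"dr": [0,0,0],"hand": -1},
    {"offset": [0,0.045,0.021],"dr": [0,0,0],"hand": -1},
    {"offset": [0,0.045,0.021],"dr": [0,0,0],"hand": -1},
    {"offset": [0,0.045,0.021],"dr": [0,0,0],"hand": -1},
    {"offset": [0,0,0],"dr": [0,0,0],"hand": -1}
  ]
}}

```text
time_s: 11.95
eef_pos: [595.3, 190.8, 59.3]
ee_rot: [0.157, 0.703, 0.677, 0.151]
force: [0.5, 0.3, -3.3]
grip_width: 0.087
grip_force: 98.0
```

```bash
python3 st.py
```

```text
11.95 bin [-47.6   1.1  34.8] F rack [ 0.5  0.3 -3.3] T [0.01 0.74 0.01] rot [-0.0024 -0.0003  0.0013]
```

>>> {"name": "arm_command", "arguments": {
  "increments": [
    {"offset": [0,0.03,0.014],"dr": [0,0,0],"hand": -1},
    {"offset": [0,0.03,0.014],"dr": [0,0,0],"hand": -1},
    {"offset": [0,0.03,0.014],"dr": [0,0,0],"hand": -1},
    {"offset": [0,0,0],"dr": [0,0,0],"hand": -1}
  ]
}}

```text
time_s: 12.35
eef_pos: [607.0, 190.4, 59.3]
ee_rot: [0.157, 0.703, 0.677, 0.151]
force: [-0.5, -0.4, -4.1]
grip_width: 0.089
grip_force: 98.0
```

>>> {"name": "arm_command", "arguments": {
  "increments": [
    {"offset": [0,0.015,0.007],"dr": [0,0,0],"hand": -1},
    {"offset": [0,0,0],"dr": [0,0,0],"hand": -1}
  ]
}}

```text
time_s: 12.55
eef_pos: [608.6, 190.4, 59.3]
ee_rot: [0.157, 0.703, 0.677, 0.151]
force: [0.6, 0.7, -3.9]
grip_width: 0.088
grip_force: 98.0
```

>>> {"name": "arm_command", "arguments": {
  "increments": [
    {"offset": [0,0.015,0.007],"dr": [0,0,0],"hand": -1},
    {"offset": [0,0,0],"dr": [0,0,0],"hand": -1}
  ]
}}

```text
time_s: 12.75
eef_pos: [610.6, 190.3, 59.3]
ee_rot: [0.157, 0.703, 0.677, 0.151]
force: [-0.3, -0.5, -3.1]
grip_width: 0.087
grip_force: 98.0
```

>>> {"name": "arm_command", "arguments": {
  "increments": [
    {"offset": [0,0.015,0.007],"dr": [0,0,0],"hand": -1},
    {"offset": [0,0,0],"dr": [0,0,0],"hand": -1}
  ]
}}

```text
time_s: 12.95
eef_pos: [612.6, 190.2, 59.3]
ee_rot: [0.157, 0.703, 0.677, 0.151]
force: [-0.4, -0.9, -2.8]
grip_width: 0.088
grip_force: 98.0
```

>>> {"name": "arm_command", "arguments": {
  "increments": [
    {"offset": [0,0.015,0.007],"dr": [0,0,0],"hand": -1},
    {"offset": [0,0,0],"dr": [0,0,0],"hand": -1}
  ]
}}

```text
time_s: 13.15
eef_pos: [614.1, 190.3, 59.0]
ee_rot: [0.156, 0.703, 0.677, 0.15]
force: [-4.5, -0.1, -0.9]
grip_width: 0.089
grip_force: 98.5
```

```bash
python3 st.py
```

```text
13.15 bin [-28.8   1.2  34.5] F rack [-4.5 -0.3 -0.9] T [0.09 0.98 0.05] rot [-0.0008 -0.0004  0.0009]
```

Backstop touched at TCP x≈613.5. I need about 9 mm more, in small steps.

>>> {"name": "arm_command", "arguments": {
  "increments": [
    {"offset": [0,0.015,0.007],"dr": [0,0,0],"hand": -1},
    {"offset": [0,0.015,0.007],"dr": [0,0,0],"hand": -1},
    {"offset": [0,0,0],"dr": [0,0,0],"hand": -1}
  ]
}}

```text
time_s: 13.45
eef_pos: [618.3, 190.1, 59.0]
ee_rot: [0.156, 0.703, 0.677, 0.151]
force: [-4.2, 1.8, -1.9]
grip_width: 0.087
grip_force: 98.4
```

>>> {"name": "arm_command", "arguments": {
  "increments": [
    {"offset": [0,0.015,0.007],"dr": [0,0,0],"hand": -1},
    {"offset": [0,0,0],"dr": [0,0,0],"hand": -1}
  ]
}}

```text
time_s: 13.65
eef_pos: [620.2, 190.0, 59.1]
ee_rot: [0.156, 0.703, 0.677, 0.151]
force: [-5.7, 1.5, -0.8]
grip_width: 0.085
grip_force: 98.4
```

>>> {"name": "arm_command", "arguments": {
  "increments": [
    {"offset": [0,0.015,0.007],"dr": [0,0,0],"hand": -1},
    {"offset": [0,0,0],"dr": [0,0,0],"hand": -1}
  ]
}}

```text
time_s: 13.85
eef_pos: [622.1, 189.9, 59.0]
ee_rot: [0.156, 0.703, 0.677, 0.151]
force: [-6.5, 0.9, -1.0]
grip_width: 0.088
grip_force: 98.5
```

```bash
python3 st.py
```

```text
13.85 bin [-20.8   1.2  34.5] F rack [-6.5  0.7 -1. ] T [0.1  1.22 0.04] rot [-0.0011 -0.0004  0.001 ]
```

>>> {"name": "arm_command", "arguments": {
  "increments": [
    {"offset": [0,0.008,0.004],"dr": [0,0,0],"hand": -1},
    {"offset": [0,-0.011,0.023],"dr": [0,0,0],"hand": -1},
    {"offset": [0,0,0],"dr": [0,0,0],"hand": -1}
  ]
}}

```text
time_s: 14.15
eef_pos: [623.1, 189.9, 55.9]
ee_rot: [0.156, 0.703, 0.677, 0.151]
force: [-6.4, 1.8, 0.1]
grip_width: 0.088
grip_force: 98.6
```

>>> {"name": "arm_command", "arguments": {
  "increments": [
    {"offset": [0,-0.007,0.015],"dr": [0,0,0],"hand": -1},
    {"offset": [0,-0.007,0.015],"dr": [0,0,0],"hand": -1},
    {"offset": [0,0,0],"dr": [0,0,0],"hand": -1}
  ]
}}

```text
time_s: 14.45
eef_pos: [623.1, 189.8, 52.0]
ee_rot: [0.156, 0.703, 0.677, 0.151]
force: [-5.7, 0.9, -1.7]
grip_width: 0.09
grip_force: 98.6
```

>>> {"name": "arm_command", "arguments": {
  "increments": [
    {"offset": [0,-0.007,0.015],"dr": [0,0,0],"hand": -1},
    {"offset": [0,-0.007,0.015],"dr": [0,0,0],"hand": -1},
    {"offset": [0,0,0],"dr": [0,0,0],"hand": -1}
  ]
}}

```text
time_s: 14.75
eef_pos: [623.1, 189.8, 48.0]
ee_rot: [0.156, 0.703, 0.677, 0.151]
force: [-6.1, 0.6, -0.6]
grip_width: 0.09
grip_force: 98.6
```

```bash
python3 st.py
```

```text
14.75 bin [-19.8   1.1  23.5] F rack [-6.1  0.3 -0.6] T [-0.04  1.25 -0.06] rot [-0.0012 -0.0004  0.0009]
```

>>> {"name": "arm_command", "arguments": {
  "increments": [
    {"offset": [0,-0.007,0.015],"dr": [0,0,0],"hand": -1},
    {"offset": [0,-0.0035,0.0075],"dr": [0,0,0],"hand": -1},
    {"offset": [0,0,0],"dr": [0,0,0],"hand": -1}
  ]
}}

```text
time_s: 15.05
eef_pos: [623.2, 189.9, 45.1]
ee_rot: [0.156, 0.703, 0.677, 0.151]
force: [-6.2, 1.2, -0.6]
grip_width: 0.089
grip_force: 98.7
```

>>> {"name": "arm_command", "arguments": {
  "increments": [
    {"offset": [0,-0.0035,0.0075],"dr": [0,0,0],"hand": -1},
    {"offset": [0,0,0],"dr": [0,0,0],"hand": -1}
  ]
}}

```text
time_s: 15.25
eef_pos: [623.2, 189.9, 44.2]
ee_rot: [0.156, 0.703, 0.677, 0.151]
force: [-5.8, 0.9, -0.9]
grip_width: 0.089
grip_force: 98.8
```

>>> {"name": "arm_command", "arguments": {
  "increments": [
    {"offset": [0,-0.0035,0.0075],"dr": [0,0,0],"hand": -1},
    {"offset": [0,0,0],"dr": [0,0,0],"hand": -1}
  ]
}}

```text
time_s: 15.45
eef_pos: [623.3, 189.9, 43.2]
ee_rot: [0.156, 0.703, 0.677, 0.151]
force: [-5.8, 0.7, -0.5]
grip_width: 0.089
grip_force: 98.8
```

```bash
python3 st.py
```

```text
15.45 bin [-19.6   1.2  18.7] F rack [-5.8  0.5 -0.5] T [ 0.02  1.06 -0.11] rot [-0.0017 -0.0003  0.001 ]
```

>>> {"name": "arm_command", "arguments": {
  "increments": [
    {"offset": [0,-0.0035,0.0075],"dr": [0,0,0],"hand": -1},
    {"offset": [0,0,0],"dr": [0,0,0],"hand": -1}
  ]
}}

```text
time_s: 15.65
eef_pos: [623.4, 189.9, 42.6]
ee_rot: [0.157, 0.703, 0.677, 0.151]
force: [-6.1, 0.4, 1.3]
grip_width: 0.083
grip_force: 99.0
```

>>> {"name": "arm_command", "arguments": {
  "increments": [
    {"offset": [0,-0.0035,0.0075],"dr": [0,0,0],"hand": -1},
    {"offset": [0,0,0],"dr": [0,0,0],"hand": -1}
  ]
}}

```text
time_s: 15.85
eef_pos: [623.7, 189.9, 42.5]
ee_rot: [0.157, 0.703, 0.677, 0.151]
force: [-9.9, -1.2, 8.4]
grip_width: 0.088
grip_force: 100.2
```

```bash
python3 st.py
```

```text
15.85 bin [-19.2   1.2  18. ] F rack [-9.8 -1.5  8.4] T [-0.01  1.27 -0.18] rot [-0.0035 -0.0001  0.0014]
```

>>> {"name": "arm_command", "arguments": {
  "increments": [
    {"offset": [0,-0.0075,-0.0035],"dr": [0,0,0],"hand": -1},
    {"offset": [0,-0.0075,-0.0035],"dr": [0,0,0],"hand": -1},
    {"offset": [0,0,0],"dr": [0,0,0],"hand": -1}
  ]
}}

```text
time_s: 16.15
eef_pos: [622.5, 190.0, 42.5]
ee_rot: [0.157, 0.703, 0.677, 0.152]
force: [-3.6, -0.9, 6.2]
grip_width: 0.084
grip_force: 99.5
```

>>> {"name": "arm_command", "arguments": {
  "increments": [
    {"offset": [0,-0.0075,-0.0035],"dr": [0,0,0],"hand": -1},
    {"offset": [0,0,0],"dr": [0,0,0],"hand": -1}
  ]
}}

```text
time_s: 16.35
eef_pos: [621.6, 190.0, 42.5]
ee_rot: [0.158, 0.703, 0.677, 0.152]
force: [-0.9, -0.3, 6.3]
grip_width: 0.087
grip_force: 99.2
```

>>> {"name": "arm_command", "arguments": {
  "increments": [
    {"offset": [0,-0.0075,-0.0035],"dr": [0,0,0],"hand": -1},
    {"offset": [0,0,0],"dr": [0,0,0],"hand": -1}
  ]
}}

```text
time_s: 16.55
eef_pos: [620.7, 190.1, 42.5]
ee_rot: [0.158, 0.703, 0.677, 0.152]
force: [0.5, -0.3, 5.5]
grip_width: 0.09
grip_force: 99.1
```

```bash
python3 st.py
```

```text
16.55 bin [-22.2   1.3  18. ] F rack [ 0.5 -0.3  5.5] T [ 0.06  0.09 -0.1 ] rot [-0.0055  0.0004  0.0014]
```

>>> {"name": "arm_command", "arguments": {
  "increments": [
    {"offset": [0,-0.0075,-0.0035],"dr": [0,0,0],"hand": -1},
    {"offset": [0,0,0],"dr": [0,0,0],"hand": -1}
  ]
}}

```text
time_s: 16.75
eef_pos: [619.7, 190.1, 42.5]
ee_rot: [0.158, 0.703, 0.677, 0.152]
force: [0.1, 0.0, 5.0]
grip_width: 0.088
grip_force: 99.1
```

>>> {"name": "arm_command", "arguments": {
  "increments": [
    {"offset": [0,-0.0075,-0.0035],"dr": [0,0,0],"hand": -1},
    {"offset": [0,0,0],"dr": [0,0,0],"hand": -1}
  ]
}}

```text
time_s: 16.95
eef_pos: [618.9, 190.1, 42.5]
ee_rot: [0.158, 0.703, 0.677, 0.152]
force: [3.5, 0.4, 5.4]
grip_width: 0.089
grip_force: 99.2
```

```bash
python3 st.py
```

```text
16.95 bin [-24.    1.3  18. ] F rack [3.5 0.5 5.4] T [ 0.11 -0.37 -0.2 ] rot [-0.0058  0.0004  0.0014]
```

Force turned to +x: the bin stands against the strip, on the floor. Releasing.

>>> {"name": "arm_command", "arguments": {
  "increments": [
    {"offset": [0,0,0],"dr": [0,0,0],"hand": -1},
    {"offset": [0,0,0],"dr": [0,0,0],"hand": -1},
    {"offset": [0,0,0],"dr": [0,0,0],"hand": -0.7},
    {"offset": [0,0,0],"dr": [0,0,0],"hand": -0.55},
    {"offset": [0,0,0],"dr": [0,0,0],"hand": -0.45},
    {"offset": [0,0,0],"dr": [0,0,0],"hand": -0.45},
    {"offset": [0,0,0],"dr": [0,0,0],"hand": -0.45}
  ],
  "grip_force": 25
}}

```text
time_s: 17.65
eef_pos: [617.3, 190.1, 41.1]
ee_rot: [0.156, 0.703, 0.677, 0.151]
force: [0.8, 0.5, -0.2]
grip_width: 0.279
grip_force: 0.0
```

```bash
python3 st.py; python3 - <<'E'
from h import *
print(ctrl.sense()["grip_width"])
E
```

```text
17.65 bin [-25.6   1.1  16.6] F rack [ 0.8  0.5 -0.2] T [ 0.06  0.25 -0.03] rot [-0.0014 -0.0004  0.0009]
0.2789348026283167
```

>>> {"name": "arm_command", "arguments": {
  "increments": [
    {"offset": [0,0,-0.04],"dr": [0,0,0],"hand": -0.45},
    {"offset": [0,0,-0.06],"dr": [0,0,0],"hand": -0.45},
    {"offset": [0,0,0],"dr": [0,0,0],"hand": -0.45}
  ]
}}

```text
time_s: 17.95
eef_pos: [612.5, 190.5, 53.4]
ee_rot: [0.157, 0.703, 0.677, 0.151]
force: [1.0, 0.6, -0.0]
grip_width: 0.277
grip_force: 0.0
```

>>> {"name": "arm_command", "arguments": {
  "increments": [
    {"offset": [0,0,-0.1],"dr": [0,0,0],"hand": -0.45},
    {"offset": [0,0,-0.15],"dr": [0,0,0],"hand": -0.45},
    {"offset": [0,0,-0.15],"dr": [0,0,0],"hand": -0.45},
    {"offset": [0,0,-0.15],"dr": [0,0,0],"hand": -0.45},
    {"offset": [0,0,-0.2],"dr": [0,0,0],"hand": -0.45},
    {"offset": [0,0,-0.2],"dr": [0,0,0],"hand": -0.45},
    {"offset": [0,0,-0.2],"dr": [0,0,0],"hand": -0.45}
  ]
}}

```text
time_s: 18.65
eef_pos: [553.0, 192.5, 178.6]
ee_rot: [0.157, 0.703, 0.677, 0.151]
force: [-0.2, 0.3, 1.6]
grip_width: 0.275
grip_force: 0.0
```

>>> {"name": "arm_command", "arguments": {
  "increments": [
    {"offset": [0,-0.2,-0.1],"dr": [0,0,0],"hand": -0.45},
    {"offset": [0,-0.3,-0.15],"dr": [0,0,0],"hand": -0.45},
    {"offset": [0,-0.3,-0.15],"dr": [0,0,0],"hand": -0.45},
    {"offset": [0,0,0],"dr": [0,0,0],"hand": -0.45},
    {"offset": [0,0,0],"dr": [0,0,0],"hand": -0.45},
    {"offset": [0,0,0],"dr": [0,0,0],"hand": -0.45}
  ]
}}

```text
time_s: 19.25
eef_pos: [447.3, 196.5, 180.4]
ee_rot: [0.157, 0.703, 0.677, 0.151]
force: [-0.3, 0.1, -0.0]
grip_width: 0.276
grip_force: 0.0
```

```bash
python3 - <<'E'
from h import *
t=ctrl.capture("top");cv2.imwrite("pics/t3.png",t[:,:,::-1])
M=Ro.from_euler("z",YAW).as_matrix();o=np.r_[RK,0]+M@[-25,1,18]
f=lambda P:proj("top",o+M@np.array(P))[0]
print("pred rim outer L,R, base front",f((-76,45,51)),f((-76,-45,51)),f((-60,0,0)))
x0,y0=195,135
m=t[y0:y0+40,x0:x0+60].astype(int);b=(m[:,:,2]>m[:,:,0]+25)
for i,r in enumerate(b):
    if r.any(): q=np.where(r)[0]; print(y0+i,x0+q.min(),x0+q.max(),r.sum())
# change elsewhere since first top image
a=cv2.resize(cv2.imread("pics/top0.png"),(640,400));d=np.abs(a.astype(int)-t[:,:,::-1]).sum(2)
for n,(u,v) in dict(tall=(401,182),jar=(345,122),can=(456,162),cartons=(236,128),cl=(200,158),cr=(268,155)).items(): print(n,np.median(d[v-12:v+12,u-12:u+12]))
E
```

```text
pred rim outer L,R, base front [219.19838976 168.73911709] [248.2214361  169.53293881] [237.36497993 167.12969879]
152 226 236 11
153 226 248 11
154 221 249 11
155 221 249 13
156 221 249 16
157 221 249 22
158 221 249 23
159 221 249 25
160 221 249 26
161 220 248 25
162 220 248 25
163 220 248 26
164 220 248 27
165 220 248 29
166 220 249 30
167 221 248 28
168 230 248 19
tall 8.0
jar 8.0
can 6.0
cartons 7.0
cl 7.0
cr 7.0
```

```bash
python3 -c "
from rig import ctrl
print(ctrl.finish_job())"
```

```text
the job is handed in; nothing more can be done
None
```

The low bin is back in the middle bay, on the floor behind the strip with the backstop holding it, and the job was handed in at about 19 s. The contact forces and a numeric check of the last top picture agree with that, and the places checked (tall bin, jar, can, rack cartons) look unchanged.

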